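Count to the third slot and push its key card home

TASK

Villa three is ready, so its raised key card has to go down. Starting at the end of the walnut card stand where the carved elephant stands, run a shut fingertip along the stand's front rail, touching the brass label clip of the first, the second and the third slot in turn as you count (empty slots count too), and then push the card in that third slot straight down until it is fully home in the stand. Do not pull any card up, and leave the other cards and the things round the stand as they are.

Things in the scene. Friction and masses are not known exactly. Their poses are not given: they have to be found in the camera images.
- stand: Slotted walnut card stand, fixed, 139 mm deep (x = -81 to +58 mm), 264 mm long (y), top 36 mm high. Origin on the counter below the row; x points from the front (rail side, nearest the robot) to the back. Six slots run front to back, at y = +100, +60, +20, -20, -60, -100 mm, called A to F; B and E are empty, the others hold a white card each. Front rail: x = -80 to -60 mm, equally high
- elephant: Carved rosewood elephant figurine on a small plinth, 96 x 52 mm, 90 mm high, loose, about 205 mm from the stand's middle beyond one of its two ends (either end); it marks the end from which the slots are counted. Origin under its middle
- bowl: Turquoise glazed bowl, 116 mm across, 52 mm high, loose, beyond the other end of the stand. Origin under its middle; leave it
- brass_box: Small brass box with a hinged shell-inlaid lid, 77 x 107 mm, 47 mm high, behind the stand, loose. Origin under its middle; leave it
- bell: Brass counter bell, 84 mm across, 62 mm high, loose, front left on the counter. Origin under its middle; leave it
- pen_set: Marble pen base with a pen standing in it, 75 x 130 mm, pen tip 140 mm high, loose, front right on the counter. Origin under its middle; leave it
- clip_A: Rigid brass label clip of slot A, 28 mm long along y, 2 mm thick, folded over the front rail: it covers the rail's top (clip top 38 mm above the counter, stand x = -82 to -60 mm) and its front face (down to 18 mm above the counter). 12 mm lie between clips. Touch it from above or from the front. Origin: on the counter, at stand x = 0, in line with the slot
- clip_B: Rigid brass label clip of slot B, 28 mm long along y, 2 mm thick, folded over the front rail: it covers the rail's top (clip top 38 mm above the counter, stand x = -82 to -60 mm) and its front face (down to 18 mm above the counter). 12 mm lie between clips. Touch it from above or from the front. Origin: on the counter, at stand x = 0, in line with the slot
- clip_C: Rigid brass label clip of slot C, 28 mm long along y, 2 mm thick, folded over the front rail: it covers the rail's top (clip top 38 mm above the counter, stand x = -82 to -60 mm) and its front face (down to 18 mm above the counter). 12 mm lie between clips. Touch it from above or from the front. Origin: on the counter, at stand x = 0, in line with the slot
- clip_D: Rigid brass label clip of slot D, 28 mm long along y, 2 mm thick, folded over the front rail: it covers the rail's top (clip top 38 mm above the counter, stand x = -82 to -60 mm) and its front face (down to 18 mm above the counter). 12 mm lie between clips. Touch it from above or from the front. Origin: on the counter, at stand x = 0, in line with the slot
- clip_E: Rigid brass label clip of slot E, 28 mm long along y, 2 mm thick, folded over the front rail: it covers the rail's top (clip top 38 mm above the counter, stand x = -82 to -60 mm) and its front face (down to 18 mm above the counter). 12 mm lie between clips. Touch it from above or from the front. Origin: on the counter, at stand x = 0, in line with the slot
- clip_F: Rigid brass label clip of slot F, 28 mm long along y, 2 mm thick, folded over the front rail: it covers the rail's top (clip top 38 mm above the counter, stand x = -82 to -60 mm) and its front face (down to 18 mm above the counter). 12 mm lie between clips. Touch it from above or from the front. Origin: on the counter, at stand x = 0, in line with the slot
- top_A (a point): Middle of the top edge of the white card in slot A, at stand x = +8 mm (card 86 mm along the stand's x, 2 mm thick, 54 mm high). Fully home this point is 68 mm above the counter; a raised card stands up to 18 mm higher
- card_A (a joint): How far the card in slot A is pushed down: 0 = standing raised, 0.018 m = fully home on the slot's floor (a firm stop), negative = pulled up. The slot grips the card with about 3 N of friction; it stays where it is left
- top_C (a point): Middle of the top edge of the white card in slot C, at stand x = +8 mm (card 86 mm along the stand's x, 2 mm thick, 54 mm high). Fully home this point is 68 mm above the counter; a raised card stands up to 18 mm higher
- card_C (a joint): How far the card in slot C is pushed down: 0 = standing raised, 0.018 m = fully home on the slot's floor (a firm stop), negative = pulled up. The slot grips the card with about 3 N of friction; it stays where it is left
- top_D (a point): Middle of the top edge of the white card in slot D, at stand x = +8 mm (card 86 mm along the stand's x, 2 mm thick, 54 mm high). Fully home this point is 68 mm above the counter; a raised card stands up to 18 mm higher
- card_D (a joint): How far the card in slot D is pushed down: 0 = standing raised, 0.018 m = fully home on the slot's floor (a firm stop), negative = pulled up. The slot grips the card with about 3 N of friction; it stays where it is left
- top_F (a point): Middle of the top edge of the white card in slot F, at stand x = +8 mm (card 86 mm along the stand's x, 2 mm thick, 54 mm high). Fully home this point is 68 mm above the counter; a raised card stands up to 18 mm higher
- card_F (a joint): How far the card in slot F is pushed down: 0 = standing raised, 0.018 m = fully home on the slot's floor (a firm stop), negative = pulled up. The slot grips the card with about 3 N of friction; it stays where it is left
Mind the look-alikes: they are no part of the job. Leave any purple look-alike of the elephant alone.

How it is judged:
By the outcome, as a careful person would: the job done as asked, in the order asked, and still so for the second after the job is handed in, with the robot touching nothing.
It also fails if it takes over 42 s, if anything falls off the work surface, if the arm or the gripper's body presses on something with over 40 N, if the wrist force passes 120 N, or if a joint passes its speed limit or range.

ROBOT

A 6-joint arm with a two-finger parallel gripper is mounted at the origin on the work surface. World frame = base frame: x ahead of the robot, y to its left, z up, the work surface at z = 0. Lengths are in m, angles in rad, forces in N, time in s.
With the tool pointing down it reaches from about 0.325 to 0.85 m from the base axis. Payload 15.5 kg.
Tool frame: the origin (TCP) lies midway between the tips of the shut fingers; the grasp point (between the pads) lies 19 mm behind it; z points along the fingers, y is the line along which they close (so a half turn about z gives the same grasp; the last joint's range is limited). The gripper opens to 91 mm and grips with 3 to 60 N. Pads are 32 mm wide; open, the fingers measure 118 mm over their backs; the gripper's body (76 mm by 178 mm) begins 60 mm behind the grasp point.
Start: joints at [-1.228, 0.494, 1.345, -0, 1.302, -0.096], TCP at [0.265, -0.566, 0.214] pointing down, gripper open.
Joint ranges: [-2.91, 2.91], [-0.82, 2.16], [0.22, 2.67], [-1.22, 4.37], [0.12, 2.79], [-3.08, 3.08]. Speed limits (rad/s): [1.89, 1.89, 2.57, 3.01, 3.01, 3.01].

INTERFACE

Orientations are given as a unit quaternion [w, x, y, z].
In Python, from rig import r gives the robot as it stands. The module is installed in compiled form; this text tells all that it offers. Calls block until the motion is done:
- r.move_to(position, orientation): joint-space move of the TCP to a pose.
- r.servo_line(position, ori=None, v=0.15, stop_force=None): straight line of the TCP; ori=None keeps the orientation; v is the mean speed in m/s. With stop_force (N) it stops when the force on the tool has changed by that much, and returns True; else False.
- r.move_j(angles): joint-space move.
- r.command_gripper(opening, force=None): opening from 0.0 (shut) to 1.0 (fully open); force is the grip in N (None keeps the last); returns when the fingers have stopped.
- r.dwell(seconds).
- r.inverse_kinematics(position, orientation): joint angles nearest the present ones, or None.
- r.snapshot(name): name is "side" or "top"; returns a dict with "image" (400x640x3 uint8, red, green, blue), "fovy" (degrees; the focal length in pixels is half the picture's height over the tangent of half this angle, whatever the lens; pixels are square), "cx", "cy" (the principal point, pixels), "world_to_cam" (4x4, takes a point from world to camera coordinates). Camera axes: x right, y up, looking along -z (the intrinsics and any distortion apply to the point x, -y, -z); pixel columns grow to the right and rows downward; lengths in m; the calibration is good to about 2 mm. A picture is of the moment at which its call begins. There is no depth.
A pose or a line that the arm cannot do raises r.Unreachable and nothing moves.
- r.finish_job(): hands the job in; it is judged then, once.
Readings, each from a call of its own:
- r.current_time_s(): time.
- r.current_joint_pos(): joint angles.
- r.current_joint_vel(): joint speeds.
- r.current_joint_efforts(): joint torques, N m.
- r.current_tcp_pos(): TCP position.
- r.current_orientation(): TCP orientation.
- r.current_wrist_force(): force on the tool from outside, world axes, zero at the start.
- r.current_moment(): the same for the moment, N m.
- r.current_opening(): opening from 0.0 (shut) to 1.0 (fully open).
- r.current_grip_force(): force on a finger pad.
Only numpy, scipy, OpenCV 4.12 (cv2) and the standard library are available. Lean on these libraries where they do the work, as an engineer would, in place of code of your own. Each camera call takes 0.05 s, during which the arm holds its last target. There are 200 camera calls.

## Working session

There is one attempt and no reset: what is moved stays moved. The work goes in short steps, each a Python script; the robot and the scene stay as the last script left them, time stands still between calls to the robot, and variables do not carry over. Pictures are saved under pics/ and viewed, at most 10 in all, crops included, and the job is handed in when it is done.

```bash
mkdir -p pics
python3 - <<'E'
from rig import r
import cv2,pickle
d={}
for n in("top","side"):
    s=r.snapshot(n);d[n]=s;cv2.imwrite(f"pics/{n}0.png",s["image"][:,:,::-1])
    print(n,{k:v for k,v in s.items() if k!="image"})
pickle.dump(d,open("s0.pkl","wb"))
print(r.current_time_s(),r.current_orientation())
E
```

```text
top {'fovy': 44.600648980898924, 'cx': 323.0399368209693, 'cy': 208.76904119655939, 'world_to_cam': array([[ 0.00395218, -0.99999033, -0.00193017, -0.01612085],
       [ 0.99428982,  0.0037238 ,  0.1066484 , -0.54568219],
       [-0.10664018, -0.00234064,  0.99429492, -1.40560554],
       [ 0.        ,  0.        ,  0.        ,  1.        ]])}
side {'fovy': 53.125735352871835, 'cx': 318.6673933464318, 'cy': 207.14039645281395, 'world_to_cam': array([[-0.7462115 , -0.66567967,  0.00624336,  0.41058209],
       [ 0.50623738, -0.56134007,  0.65469157, -0.32773555],
       [-0.43231022,  0.491699  ,  0.75587034, -1.01516621],
       [ 0.        ,  0.        ,  0.        ,  1.        ]])}
0.1 [-5.60863011e-04  9.76137131e-01  2.17154283e-01 -6.46631846e-05]
```

View pics/top0.png

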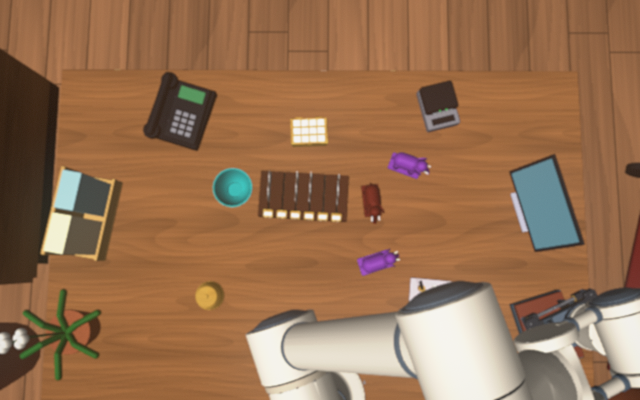

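View pics/side0.png

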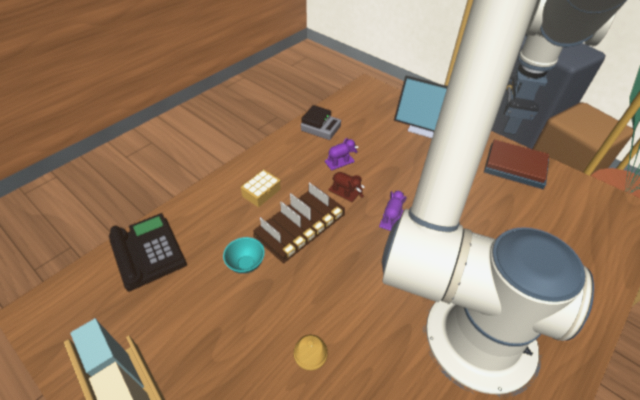

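The top view shows the rosewood elephant at about (372,202), by the stand's right (-y) end. The purple look-alikes are at (408,164) and (378,262), and the bowl is at (232,187), by the left end. So I count from F: F, E, then D, and the target is card D at about (309,190). The rail clips lie along row ~215. I'll confirm with a crop and measure.

```bash
cat > h.py <<'E'
import numpy as np
def ray(s,u,v,z):
    f=200/np.tan(np.radians(s["fovy"]/2));W=s["world_to_cam"]
    d=W[:3,:3].T@np.array([(u-s["cx"])/f,-(v-s["cy"])/f,-1]);c=-W[:3,:3].T@W[:3,3]
    return c+d*(z-c[2])/d[2]
def proj(s,p):
    f=200/np.tan(np.radians(s["fovy"]/2));W=s["world_to_cam"]
    q=W[:3,:3]@p+W[:3,3];return np.array([s["cx"]-f*q[0]/q[2],s["cy"]+f*q[1]/q[2]])
E
python3 - <<'E'
import pickle,cv2,numpy as np
from h import *
d=pickle.load(open("s0.pkl","rb"))
for n,(x0,x1,y0,y1) in {"top":(250,360,205,226),"side":(275,350,200,262)}.items():
    s=d[n];I=s["image"].astype(int)
    m=((I[:,:,0]>190)&(I[:,:,1]>160)&(I[:,:,0]-I[:,:,2]>25)).astype(np.uint8)
    k=np.zeros_like(m);k[y0:y1,x0:x1]=m[y0:y1,x0:x1]
    N,_,st,c=cv2.connectedComponentsWithStats(k)
    for i in range(1,N):
        if st[i,4]>8: print(n,st[i],c[i].round(1),ray(s,*c[i],.038).round(4))
a=d["top"]["image"][145:235,220:400];b=d["side"]["image"][170:270,215:415]
a=cv2.resize(a,(800,400),interpolation=2);b=cv2.resize(b,(400,200),interpolation=2)
out=np.zeros((600,800,3),np.uint8);out[:400]=a;out[400:,:400]=b
cv2.imwrite("pics/crop.png",out[:,:,::-1])
E
```

```text
top [263 210  10   7  43] [267.4 213.1] [0.5314 0.1485 0.038 ]
top [277 211   9   7  39] [281.3 213.8] [0.5295 0.108  0.038 ]
top [291 212   9   7  38] [294.9 214.7] [0.527  0.0679 0.038 ]
top [304 213  10   7  34] [308.7 215.7] [0.5243 0.0276 0.038 ]
top [318 213  10   7  34] [322.3 216.5] [ 0.5221 -0.0119  0.038 ]
top [332 214   9   7  38] [335.8 217.2] [ 0.5202 -0.0515  0.038 ]
side [333 208   8   7  28] [336.2 211. ] [ 0.5212 -0.0485  0.038 ]
side [324 215   8   7  30] [327.3 218. ] [ 0.5233 -0.0088  0.038 ]
side [314 222   9   7  32] [317.9 224.9] [0.5266 0.0304 0.038 ]
side [305 229   8   8  33] [308.5 232.5] [0.5283 0.0702 0.038 ]
side [294 237  10   8  33] [298.5 240.1] [0.5311 0.1098 0.038 ]
side [284 245  10   8  36] [288.7 248.3] [0.5319 0.1497 0.038 ]
```

View pics/crop.png

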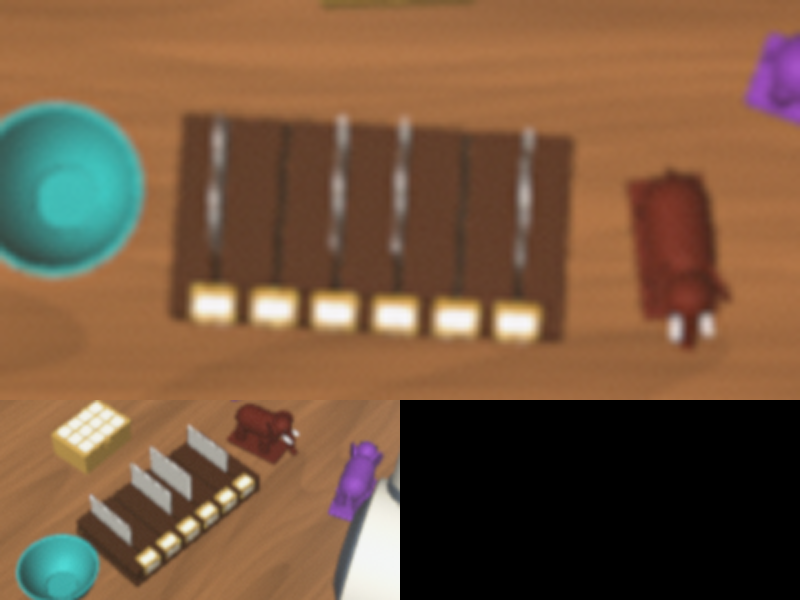

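The crop confirms it: the rosewood elephant is beyond the right end, cards stand in A, C, D and F, and E is empty. The sequence is F, E, D, and then I push card D.

```bash
cat >> h.py <<'E'
a=-0.0575; X=np.array([np.cos(a),np.sin(a),0]); Y=np.array([-np.sin(a),np.cos(a),0])
O=np.array([0.597,0.0455,0]); Q=[0,np.cos(a/2),np.sin(a/2),0]
def P(x,y,z): return O+x*X+y*Y+[0,0,z]
E
python3 - <<'E'
from rig import r
from h import *
import cv2
r.command_gripper(0.0)
print(r.inverse_kinematics(P(-.073,-.1,.2),Q))
r.move_to(P(-.073,-.1,.2),Q)
r.servo_line(P(-.073,-.1,.06))
for y in(-.1,-.06,-.02):
    if y>-.1: r.servo_line(P(-.073,y,.050),v=.05)
    hit=r.servo_line(P(-.073,y,.030),v=.02,stop_force=4)
    r.dwell(.2)
    print(y,hit,r.current_tcp_pos(),r.current_wrist_force(),r.current_time_s())
    if y==-.02:
        for n in("top","side"): cv2.imwrite(f"pics/{n}1.png",r.snapshot(n)["image"][:,:,::-1])
    r.servo_line(P(-.073,y,.050),v=.05)
r.servo_line(P(-.073,-.02,.12))
a=cv2.imread("pics/top1.png")[145:235,220:400];b=cv2.imread("pics/side1.png")[150:270,215:415]
cv2.imwrite("pics/c1.png",np.vstack([cv2.resize(a,(500,250)),cv2.resize(b,(500,300))]))
E
```

```text
[-2.11116868e-01  3.63456329e-01  1.61864092e+00 -4.44089210e-16
  1.15949540e+00  1.41717946e+00]
-0.1 True [ 0.51837327 -0.05015263  0.03824042] [-2.12223197  0.55909122 12.39420709] 5.85
-0.06 True [ 0.5206615  -0.01023908  0.03827042] [-0.26681424  0.03512472 10.24214466] 8.0333
-0.02 True [0.52296053 0.02967991 0.03827467] [0.17450941 0.11299626 9.61452875] 10.2167
```

View pics/c1.png

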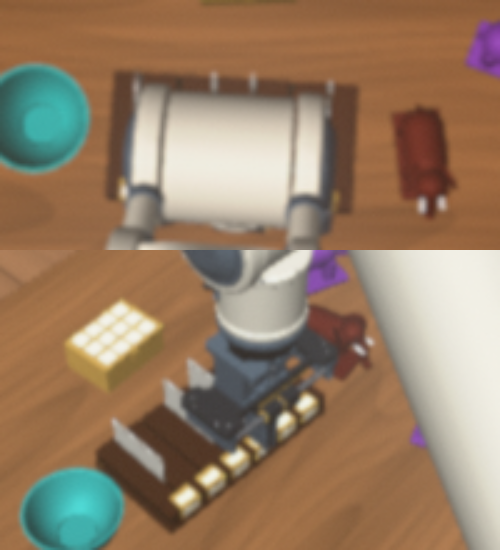

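All three touches stopped at z = 38 mm, which is the clip top. In the crop the finger stands on the fourth clip from the bowl end (D), with A–C free on the left and E and F free on the right. Next I push card D.

Run:
```python
from rig import r
from h import *
import cv2
r.servo_line(P(.008,-.02,.12))
r.servo_line(P(.008,-.02,.095),v=.05)
hit=r.servo_line(P(.008,-.02,.0665),v=.015,stop_force=15)
print(hit,r.current_tcp_pos(),r.current_wrist_force())
r.dwell(.3)
print(r.current_tcp_pos(),r.current_wrist_force(),r.current_time_s())
r.servo_line(P(.008,-.02,.12),v=.06)
r.servo_line(P(.008,-.02,.22))
r.move_to(P(-.05,-.32,.26),Q)
for n in("top","side"): cv2.imwrite(f"pics/{n}2.png",r.snapshot(n)["image"][:,:,::-1])
a=cv2.imread("pics/top2.png")[145:235,220:400];b=cv2.imread("pics/side2.png")[150:270,215:415]
cv2.imwrite("pics/c2.png",np.vstack([cv2.resize(a,(500,250)),cv2.resize(b,(500,300))]))
print(r.current_time_s())
```

```text
True [0.60401881 0.02506448 0.06809192] [-2.0192146   0.14769625  9.24696274]
[0.60400595 0.02505794 0.06808305] [-1.98834315  0.22080602  9.87238515] 14.625
17.7417
```

View pics/c2.png

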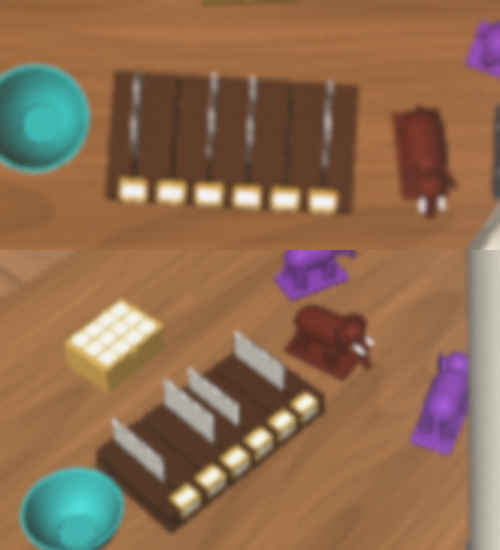

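The stop came at z = 68.1 mm, which matches fully home. The crop shows card D now lower than before, and everything else in view where it was.

```bash
python3 -c "
from rig import r
print(r.finish_job())"
```

```text
the job is handed in; nothing more can be done
None
```

I touched clips F, E and D in order from the elephant's end, pushed card D down to its firm stop at 68 mm (fully home), and handed the job in at about 18 s of the 42 s allowed.

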